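Complete the row of specimen pots on the sample tray

TASK

The sample tray for the microscope has three circles in a row and only one holds a specimen pot. Take the two other squat pots of the same kind from the bench and stand one in the middle of each empty circle, so that the tray carries a neat row of three; do not tip any of these pots over on the way, and leave them standing there.

Things in the scene. Friction and masses are not known exactly. Their poses are not given: they have to be found in the camera images.
- tray: flat steel tray fixed to the white bench, 300 mm long (its x axis) by 150 mm wide (its y axis), floor 4 mm thick, rim 10 mm high; origin at the centre of its underside. Three white circles with black edges, 58 mm in diameter, are printed flat on its floor in a row along its x axis: centred at x = -90, 0 and +90 mm, y = 0, floor at z = 4 mm. Three pots stand there in the end; at the start one circle, any of the three, holds pot_c
- pot_a: squat straight-sided specimen pot, plain cylinder 44 mm in diameter and 55 mm tall over all, white body with a 14 mm high blue screw cap of the same diameter, about 70 g (50 to 100 g), origin at the centre of its underside, z up its axis; at the start it stands on the bench, on the robot's right, among other lab ware: a taller jar of the same make (44 mm diameter, 90 mm tall), a flat glass dish (90 mm diameter, 16 mm tall) and a wooden slide box, which are not wanted
- pot_b: squat straight-sided specimen pot, plain cylinder 44 mm in diameter and 55 mm tall over all, white body with a 14 mm high blue screw cap of the same diameter, about 70 g (50 to 100 g), origin at the centre of its underside, z up its axis; at the start it stands on the bench too, on the robot's right, at least 100 mm between centres from pot_a, the tall jar and the dish; pot_a and pot_b are interchangeable
- pot_c: squat straight-sided specimen pot, plain cylinder 44 mm in diameter and 55 mm tall over all, white body with a 14 mm high blue screw cap of the same diameter, about 70 g (50 to 100 g), origin at the centre of its underside, z up its axis; it already stands in one of the tray's three circles, within a few mm of the centre; it is loose
There are look-alikes about, which are no part of the job. Leave any green look-alike of the pot_a alone.

How it is judged:
At the end, for the whole second after the job is handed in: Each of the tray's three circles holds one of the three squat pots, its centre within 14 mm of the circle's centre along and across the tray, standing on the tray floor, upright within 10 degrees (0.17 rad) and at rest (below 20 mm/s) (((x of pot_a in the frame of tray between -0.104 and -0.076 m and y of pot_a in the frame of tray between -0.014 and 0.014 m and z of pot_a in the frame of tray between 0 and 0.009 m) or (x of pot_b in the frame of tray between -0.104 and -0.076 m and y of pot_b in the frame of tray between -0.014 and 0.014 m and z of pot_b in the frame of tray between 0 and 0.009 m) or (x of pot_c in the frame of tray between -0.104 and -0.076 m and y of pot_c in the frame of tray between -0.014 and 0.014 m and z of pot_c in the frame of tray between 0 and 0.009 m)) and ((x of pot_a in the frame of tray between -0.014 and 0.014 m and y of pot_a in the frame of tray between -0.014 and 0.014 m and z of pot_a in the frame of tray between 0 and 0.009 m) or (x of pot_b in the frame of tray between -0.014 and 0.014 m and y of pot_b in the frame of tray between -0.014 and 0.014 m and z of pot_b in the frame of tray between 0 and 0.009 m) or (x of pot_c in the frame of tray between -0.014 and 0.014 m and y of pot_c in the frame of tray between -0.014 and 0.014 m and z of pot_c in the frame of tray between 0 and 0.009 m)) and ((x of pot_a in the frame of tray between 0.076 and 0.104 m and y of pot_a in the frame of tray between -0.014 and 0.014 m and z of pot_a in the frame of tray between 0 and 0.009 m) or (x of pot_b in the frame of tray between 0.076 and 0.104 m and y of pot_b in the frame of tray between -0.014 and 0.014 m and z of pot_b in the frame of tray between 0 and 0.009 m) or (x of pot_c in the frame of tray between 0.076 and 0.104 m and y of pot_c in the frame of tray between -0.014 and 0.014 m and z of pot_c in the frame of tray between 0 and 0.009 m)) and angle between each of pot_a, pot_b, pot_c's own z axis and vertical below 0.17 rad and linear speed of each of pot_a, pot_b, pot_c below 0.02 m/s); the robot touches nothing.
It fails at once if a squat pot is tipped by more than 40 degrees (angle between any of pot_a, pot_b, pot_c's own z axis and vertical above 0.7 rad).
It also fails if it takes over 53 s, if anything falls off the work surface, if the arm or the gripper's body presses on something with over 40 N, if the wrist force passes 120 N, or if a joint passes its speed limit or range.

ROBOT

A 6-joint arm with a two-finger parallel gripper is mounted at the origin on the work surface. World frame = base frame: x ahead of the robot, y to its left, z up, the work surface at z = 0. Lengths are in m, angles in rad, forces in N, time in s.
With the tool pointing down it reaches from about 0.3 to 0.775 m from the base axis. Payload 14.6 kg.
Tool frame: the origin (TCP) lies midway between the tips of the shut fingers; the grasp point (between the pads) lies 19 mm behind it; z points along the fingers, y is the direction in which the jaws open and shut (so a half turn about z gives the same grasp; the last joint's range is limited). The gripper opens to 94 mm and grips with 3 to 60 N. Pads are 16 mm wide; open, the fingers measure 119 mm over their backs; the gripper's body (75 mm by 177 mm) begins 78 mm behind the grasp point.
Start: joints at [1.071, 0.3, 1.521, -0, 1.321, -0.067], TCP at [0.231, 0.499, 0.173] pointing down, gripper open.
Joint ranges: [-3.03, 3.03], [-0.79, 2.21], [0.23, 2.52], [-1.04, 4.18], [0, 3.07], [-2.55, 2.55]. Speed limits (rad/s): [2.22, 2.22, 2.57, 3.14, 3.14, 3.14].

INTERFACE

Orientations are given as a unit quaternion [w, x, y, z].
In Python, from cell import * gives the robot as it stands.
- The arm moves only by the tool carry_out, never from a script. Its argument "motion" is a list of rows, each an object of numbers: "x", "y", "z": the shift along the tool's x, y, z in m; "ax", "ay", "az": the turn, a rotation vector about the tool's x, y, z in rad. A call has exactly 5 rows; each row is the pose to reach, as a shift and turn from the pose commanded when the call began, along the tool's axes at that moment; what a row does not reach only later rows make up. A row lasts 1/10 s, in which the tool goes at most 50 mm and 8.59 degrees, less where a joint would pass 70% of its speed; a pose out of reach is approached as far as the arm can. A call with a gripper value outside its range is refused whole. "grip" is the gripper command: -1 is shut, 1 is fully open, values between are in proportion, set as the call begins (left out, the last holds). The fingers move at their own pace and stop on an object; "newtons" is the grip in N (left out, the last holds). Time passes only in rows, so rows that repeat a pose let the fingers close, or fill a call up. It gives the time, the measured TCP pose, the force and the opening at its end, in the units of the state.
- sense(): the state, without advancing time (a new reading comes with each control period).
- capture(name): name is "scene" or "top" or "wrist"; returns a dict with "img" (420x560x3 uint8, red, green, blue), "range_z" (420x560 float32, m along the optical axis (not along the pixel's ray), 0 where there is no reading), "vfov" (degrees; the focal length in pixels is half the picture's height over the tangent of half this angle, whatever the lens; pixels are square), "cx", "cy" (the principal point, pixels), "R" (3x3) and "t" (3): a world point X has camera coordinates R X + t; the wrist camera has in their place "hand_eye" (4x4, takes a point from camera to tool coordinates, whose origin is the TCP and whose axes are the flange's). Camera axes: x right, y down, z forward; pixel columns grow to the right and rows downward; lengths in m; the calibration is good to about 2 mm. The wrist camera is an equidistant fisheye: a pixel r from the principal point sees the ray r / f radians off the axis. A picture is of the moment at which its call begins: read the wrist's pose just before it.
- close_job(): hands the job in, once; it reports no verdict.
Trained networks look in the newest picture that a camera, given by its name, has taken for a name from the list of things; names that differ only in an ending like _2 or _b are one class to them, and where a whole thing is asked for, a point or a joint stands for the part that bears it (a point fixed in the world has none). Each returns a list of dicts, best first, with "conf" (0 to 1); they miss things now and then, are a little off and sometimes report something else, mostly with a low value. They report only what shows in the picture. A call takes as long as a camera call. They do not tell look-alikes from the thing itself.
- look_for(camera, label): "box" ([centre column, centre row, width, height] in pixels, round what is visible of it).
The state is a dict: "clock": time; "q": joint angles; "joint_vel": joint speeds; "joint_torque": joint torques, N m; "eef_pos": TCP position; "tool_rot": TCP orientation; "ft_force": force on the tool from outside, world axes, zero at the start; "ft_torque": the same for the moment, N m; "opening": finger opening in m.
Only numpy, scipy, OpenCV 4.12 (cv2) and the standard library are available. Lean on these libraries where they do the work, as an engineer would, in place of code of your own. Each camera call takes 0.05 s, during which the arm holds its last target. There are 200 camera calls.

## Working session

There is one attempt and no reset: what is moved stays moved. The work goes in short steps, Python scripts to look and compute and a tool call to move; the robot and the scene stay as the last step left them, time stands still between calls to the robot, and variables do not carry over. Pictures are saved under pics/ and viewed, about 8 in all and at most 12, crops included, and the job is handed in when it is done.

Besides the shell and the picture viewer there is one more tool, called after "Call:" as name(argument=value, ...) on one line, values as JSON. carry_out: Moves the arm, as the interface text tells. Its arguments: {"type":"object","properties":{"motion":{"type":"array"},"grip":{"type":"number"},"newtons":{"type":"number"}},"required":["motion"]}

```bash
mkdir -p pics; cat > h.py <<'E'
from cell import *
import numpy as np, cv2
def save(c,n): cv2.imwrite('pics/'+n+'.png', cv2.cvtColor(c['img'],cv2.COLOR_RGB2BGR))
def cloud(c):
    f=210/np.tan(np.radians(c['vfov'])/2); z=c['range_z']
    v,u=np.mgrid[:420,:560]
    P=np.dstack([(u-c['cx'])/f*z,(v-c['cy'])/f*z,z])
    return (P-np.asarray(c['t']))@np.asarray(c['R'])
E
python3 - <<'E'
from h import *
s=sense();print({k:np.round(v,3).tolist() for k,v in s.items()})
ims=[]
for n in('top','scene'):
    c=capture(n);save(c,n+'0');W=cloud(c);np.savez(n+'0',W=W,z=c['range_z'],img=c['img'])
    for l in('pot_a','tray'):
        for d in look_for(n,l):
            u,v=map(int,d['box'][:2]);print(n,l,np.round(d['box']),round(d['conf'],2),np.round(W[v,u],3))
E
```

```text
{'clock': 0.0, 'q': [1.071, 0.3, 1.522, -0.0, 1.321, -0.067], 'joint_vel': [0.001, -0.001, -0.0, -0.0, -0.001, -0.0], 'joint_torque': [-0.003, -53.18, -35.273, 0.071, 0.024, -0.0], 'eef_pos': [0.231, 0.499, 0.172], 'tool_rot': [-0.0, 0.215, 0.977, -0.001], 'ft_force': [-0.595, 0.578, 0.55], 'ft_torque': [0.018, 0.035, 0.002], 'opening': 0.094}
top pot_a [391. 177.  25.  28.] 0.88 [ 0.594 -0.259  0.056]
top pot_a [324. 249.  20.  23.] 0.8 [ 0.449 -0.125  0.054]
top pot_a [343. 185.  20.  23.] 0.75 [ 0.577 -0.163  0.052]
top pot_a [170. 239.  28.  25.] 0.68 [0.471 0.18  0.056]
top tray [187. 199. 116. 156.] 0.83 [0.552 0.156 0.   ]
scene pot_a [180. 231.  26.  28.] 0.93 [ 0.619 -0.262  0.052]
scene pot_a [246. 181.  16.  28.] 0.91 [ 0.473 -0.126  0.048]
scene pot_a [226. 221.  24.  32.] 0.81 [ 0.594 -0.167  0.055]
scene pot_a [378. 180.  23.  31.] 0.57 [0.487 0.177 0.057]
scene tray [366. 222.  85. 115.] 0.9 [0.563 0.143 0.004]
```

View pics/top0.png

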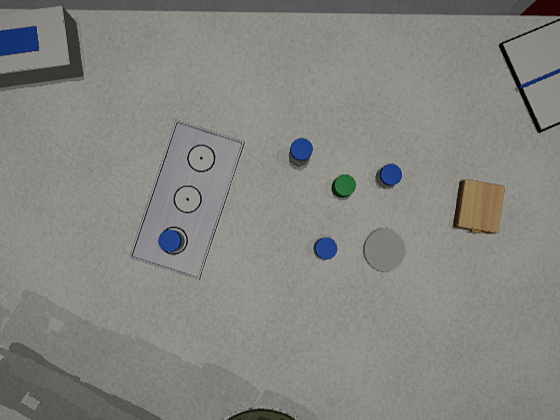

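View pics/scene0.png

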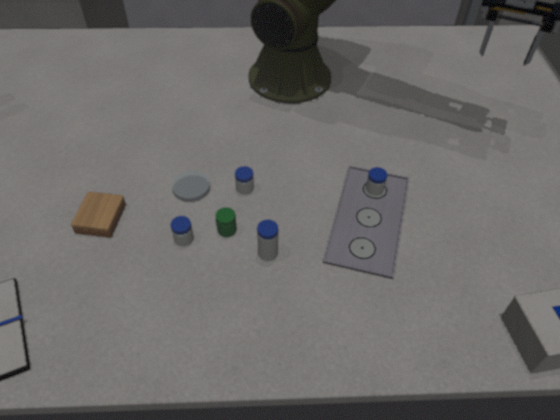

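Top view: blue caps at (391,175), (325,248), (301,150) and on the tray (170,240). The green cap at (344,185) is the look-alike. In the scene view the blue cap at (268,240) is clearly taller, so it is the jar. The wanted pots are top (391,175) and (325,248). Next I measure them and confirm in a crop.

```bash
python3 - <<'E'
from h import *
for n in('top','scene'):
    d=np.load(n+'0.npz');W=d['W'];hsv=cv2.cvtColor(d['img'],cv2.COLOR_RGB2HSV)
    for nm,lo,hi in(('blue',100,130),('green',45,85)):
        m=((hsv[...,0]>=lo)&(hsv[...,0]<=hi)&(hsv[...,1]>120)&(hsv[...,2]>40)).astype(np.uint8)
        k,L,st,ce=cv2.connectedComponentsWithStats(m)
        for i in range(1,k):
            if 100<st[i,4]<1500:
                p=W[L==i];zt=np.percentile(p[:,2],90);q=p[p[:,2]>zt-.006]
                print(n,nm,np.round(ce[i]),len(q),'top z %.3f'%zt,'bbox mid',np.round((np.percentile(q[:,:2],2,0)+np.percentile(q[:,:2],98,0))/2,4),'ext',np.round(np.ptp(q[:,:2],axis=0),3))
    img=d['img']
    if n=='top':
        g=cv2.cvtColor(img,cv2.COLOR_RGB2GRAY)
        # rings: white discs, low saturation on tray
        for u,v in((201,158),(187,199),(172,240)):
            S=g[v-18:v+19,u-18:u+19]; Wp=W[v-18:v+19,u-18:u+19]
            m=(S<60)&(Wp[...,2]<.02);print('ring',u,v,m.sum(),np.round((Wp[m].min(0)+Wp[m].max(0))/2,4),np.round(np.ptp(Wp[m],axis=0),3))
        # tray by the lilac tint
        a=img[...,2].astype(int)-img[...,1]
        m=((a>6)).astype(np.uint8);k,L,st,ce=cv2.connectedComponentsWithStats(m);i=1+st[1:,4].argmax()
        print('tray',st[i])
a=cv2.resize(cv2.imread('pics/scene0.png')[150:280,150:420],None,fx=2.9,fy=2.9,interpolation=cv2.INTER_CUBIC)
cv2.imwrite('pics/crop.png',a)
E
```

```text
top blue [18. 40.] 885 top z 0.083 bbox mid [0.8549 0.4707] ext [0.425 0.519]
top blue [540.  78.] 118 top z 0.026 bbox mid [ 0.8065 -0.5878] ext [0.368 0.621]
top blue [301. 149.] 360 top z 0.091 bbox mid [ 0.6432 -0.0784] ext [0.205 0.089]
top blue [390. 174.] 329 top z 0.057 bbox mid [ 0.5987 -0.2612] ext [0.041 0.041]
top blue [169. 240.] 352 top z 0.061 bbox mid [0.4661 0.1793] ext [0.041 0.212]
top blue [326. 248.] 344 top z 0.056 bbox mid [ 0.4508 -0.1288] ext [0.04  0.139]
top green [344. 185.] 324 top z 0.057 bbox mid [ 0.5768 -0.1675] ext [0.137 0.178]
ring 201 158 93 [0.638  0.1262 0.004 ] [0.056 0.057 0.012]
ring 187 199 86 [0.5522 0.1524 0.0029] [0.055 0.056 0.011]
ring 172 240 73 [0.4664 0.179  0.009 ] [0.056 0.054 0.02 ]
tray [  0  25  39  31 973]
scene blue [244. 173.] 175 top z 0.056 bbox mid [ 0.4539 -0.1291] ext [0.846 0.06 ]
scene blue [377. 175.] 187 top z 0.061 bbox mid [0.4687 0.1785] ext [0.039 0.04 ]
scene blue [180. 224.] 231 top z 0.056 bbox mid [ 0.6016 -0.2603] ext [0.697 0.194]
scene blue [267. 229.] 262 top z 0.091 bbox mid [ 0.6454 -0.0789] ext [0.042 0.038]
scene green [225. 215.] 189 top z 0.056 bbox mid [ 0.5798 -0.1674] ext [0.718 0.098]
```

View pics/crop.png

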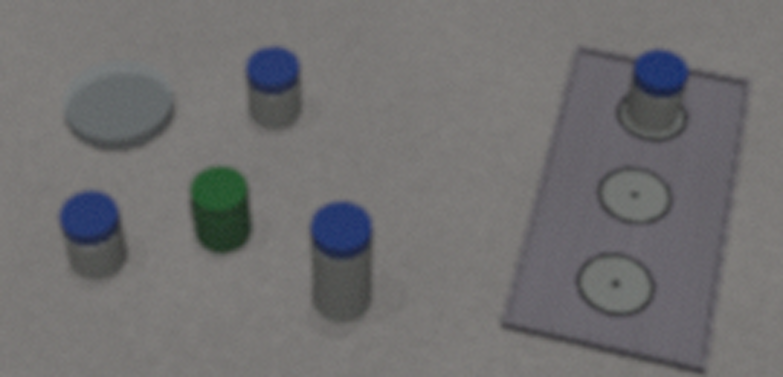

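The crop confirms it: two squat blue-capped pots at crop (274,88) and (93,235), a taller blue jar at (342,260), and green at (220,210). pot_c is on the near circle. Targets are P1 (0.452,-0.129), P2 (0.600,-0.261), middle circle (0.552,0.1525) and far circle (0.638,0.126). The ring spacing of 90 mm and the cap heights match the description. The tool's y axis already lies roughly across the tray, so no turn is needed.

Call:
carry_out(motion=[{"x": -0.033, "y": -0.034}, {"x": -0.066, "y": -0.068}, {"x": -0.099, "y": -0.102}, {"x": -0.132, "y": -0.136}, {"x": -0.165, "y": -0.17}], grip=0.5, newtons=15)

```text
$.motion[0]: bad value
```

Call:
carry_out(motion=[{"x": -0.033, "y": -0.034}, {"x": -0.066, "y": -0.068}, {"x": -0.099, "y": -0.102}, {"x": -0.132, "y": -0.136}, {"x": -0.165, "y": -0.17}])

```text
$.motion[0]: bad value
```

Call:
carry_out(motion=[{"x": -0.033, "y": -0.034}, {"x": -0.066, "y": -0.068}, {"x": -0.099, "y": -0.102}, {"x": -0.134, "y": -0.138}, {"x": -0.134, "y": -0.138}])

```text
$.motion[0]: bad value
```

Call:
carry_out(motion=[{"x": -0.033, "y": -0.034, "z": 0, "ax": 0, "ay": 0, "az": 0}, {"x": -0.066, "y": -0.068, "z": 0, "ax": 0, "ay": 0, "az": 0}, {"x": -0.099, "y": -0.102, "z": 0, "ax": 0, "ay": 0, "az": 0}, {"x": -0.132, "y": -0.136, "z": 0, "ax": 0, "ay": 0, "az": 0}, {"x": -0.165, "y": -0.17, "z": 0, "ax": 0, "ay": 0, "az": 0}], grip=0.5, newtons=15)

```text
clock: 0.8
eef_pos: [0.3093, 0.274, 0.173]
tool_rot: [0.0, 0.215, 0.977, 0.0]
ft_force: [1.1, -0.3, -0.4]
opening: 0.0708
```

Call:
carry_out(motion=[{"x": -0.033, "y": -0.034, "z": 0, "ax": 0, "ay": 0, "az": 0}, {"x": -0.066, "y": -0.068, "z": 0, "ax": 0, "ay": 0, "az": 0}, {"x": -0.099, "y": -0.102, "z": 0, "ax": 0, "ay": 0, "az": 0}, {"x": -0.132, "y": -0.136, "z": 0, "ax": 0, "ay": 0, "az": 0}, {"x": -0.165, "y": -0.17, "z": 0, "ax": 0, "ay": 0, "az": 0}])

```text
clock: 1.3
eef_pos: [0.3879, 0.0503, 0.1732]
tool_rot: [0.0, 0.215, 0.977, 0.0]
ft_force: [1.2, 0.9, 0.0]
opening: 0.0706
```

Call:
carry_out(motion=[{"x": -0.033, "y": -0.034, "z": 0.01, "ax": 0, "ay": 0, "az": 0}, {"x": -0.066, "y": -0.068, "z": 0.02, "ax": 0, "ay": 0, "az": 0}, {"x": -0.1, "y": -0.102, "z": 0.03, "ax": 0, "ay": 0, "az": 0}, {"x": -0.134, "y": -0.136, "z": 0.04, "ax": 0, "ay": 0, "az": 0}, {"x": -0.134, "y": -0.136, "z": 0.06, "ax": 0, "ay": 0, "az": 0}])

```text
clock: 1.8
eef_pos: [0.4537, -0.1318, 0.113]
tool_rot: [0.001, 0.217, 0.976, -0.0]
ft_force: [-0.7, 0.6, -0.4]
opening: 0.0704
```

```bash
cat >> h.py <<'E'
from scipy.spatial.transform import Rotation as Ro
def wrist(n=None):
    s=sense();c=capture('wrist')
    if n: save(c,n)
    f=210/np.tan(np.radians(c['vfov'])/2); v,u=np.mgrid[:420,:560]
    du,dv=u-c['cx'],v-c['cy'];r=np.hypot(du,dv)+1e-9;th=r/f;z=c['range_z'];k=z*np.tan(th)/r
    P=np.dstack([du*k,dv*k,z]);H=np.asarray(c['hand_eye']);P=P@H[:3,:3].T+H[:3,3]
    w,x,y,q=s['tool_rot'];W=Ro.from_quat([x,y,q,w]).apply(P.reshape(-1,3)).reshape(P.shape)+s['eef_pos']
    return s,c,P,W
def caps(c,P,W):
    hsv=cv2.cvtColor(c['img'],cv2.COLOR_RGB2HSV)
    m=((hsv[...,0]>=100)&(hsv[...,0]<=130)&(hsv[...,1]>120)&(hsv[...,2]>30)&(c['range_z']>0)).astype(np.uint8)
    k,L,st,ce=cv2.connectedComponentsWithStats(m)
    for i in range(1,k):
        if st[i,4]>200:
            p=W[L==i];zt=np.percentile(p[:,2],80);g=(L==i)&(abs(W[...,2]-zt)<.006)
            a,b=np.percentile(W[g],[1,99],axis=0)
            print('cap',np.round(ce[i]),g.sum(),'z %.3f'%zt,'mid',np.round((a+b)[:2]/2,4),'ext',np.round((b-a)[:2],3),'tool',np.round(P[g].mean(0),4))
E
python3 - <<'E'
from h import *
s,c,P,W=wrist('w1');caps(c,P,W);print(s['eef_pos'])
E
```

```text
cap [549. 100.] 681 z 0.060 mid [0.464  0.1742] ext [0.04  0.034] tool [0.1208 0.2786 0.0534]
cap [284. 204.] 1892 z 0.057 mid [ 0.4487 -0.1294] ext [0.04 0.04] tool [0.006  0.0002 0.0569]
cap [233. 363.] 488 z 0.056 mid [ 0.5894 -0.2592] ext [0.027 0.037] tool [-0.1731 -0.0558  0.0581]
[ 0.45369546 -0.13184192  0.11303513]
```

View pics/w1.png

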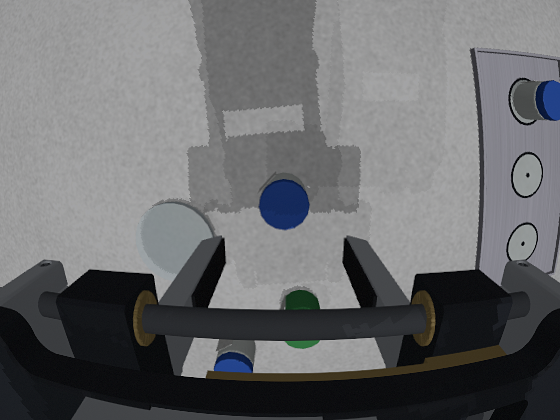

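The wrist view shows the pot's cap at (284,204), midway between the fingers, 3–5 mm off along tool x. Correct and go down.

Call:
carry_out(motion=[{"x": 0.002, "y": 0.001, "z": 0.02, "ax": 0, "ay": 0, "az": 0}, {"x": 0.004, "y": 0.001, "z": 0.045, "ax": 0, "ay": 0, "az": 0}, {"x": 0.004, "y": 0.001, "z": 0.07, "ax": 0, "ay": 0, "az": 0}, {"x": 0.004, "y": 0.001, "z": 0.085, "ax": 0, "ay": 0, "az": 0}, {"x": 0.004, "y": 0.001, "z": 0.091, "ax": 0, "ay": 0, "az": 0}])

```text
clock: 2.35
eef_pos: [0.4484, -0.1241, 0.0211]
tool_rot: [-0.001, 0.214, 0.977, 0.0]
ft_force: [0.5, -0.4, 0.4]
opening: 0.0705
```

Call:
carry_out(motion=[{"x": 0, "y": 0, "z": 0, "ax": 0, "ay": 0, "az": 0}, {"x": 0, "y": 0, "z": 0, "ax": 0, "ay": 0, "az": 0}, {"x": 0, "y": 0, "z": 0, "ax": 0, "ay": 0, "az": 0}, {"x": 0, "y": 0, "z": 0, "ax": 0, "ay": 0, "az": 0}, {"x": 0, "y": 0, "z": 0, "ax": 0, "ay": 0, "az": 0}], grip=-1, newtons=15)

```text
clock: 2.85
eef_pos: [0.4496, -0.1252, 0.0228]
tool_rot: [0.001, 0.215, 0.977, -0.0]
ft_force: [1.3, 2.9, 5.6]
opening: 0.0335
```

```bash
python3 - <<'E'
from h import *
s,c,P,W=wrist('w2');caps(c,P,W);print(s['eef_pos'],s['opening'],s['ft_force'])
c=capture('scene');W=cloud(c);cv2.imwrite('pics/s2.png',cv2.resize(c['img'][120:290,140:310,::-1],None,fx=3.3,fy=3.3))
E
python3 -c "
import cv2,numpy as np
a=cv2.imread('pics/w2.png')[60:360,130:430];b=cv2.imread('pics/s2.png')
b=cv2.resize(b,(400,400));a=cv2.resize(a,(400,400));cv2.imwrite('pics/c2.png',np.hstack([a,b]))"
```

```text
cap [283. 249.] 3469 z 0.057 mid [ 0.4504 -0.1255] ext [0.04  0.038] tool [-0.0002 -0.0001 -0.0333]
[ 0.44961679 -0.12520769  0.02279153] 0.033539203483790574 [1.28567161 2.929611   5.58683077]
```

View pics/c2.png

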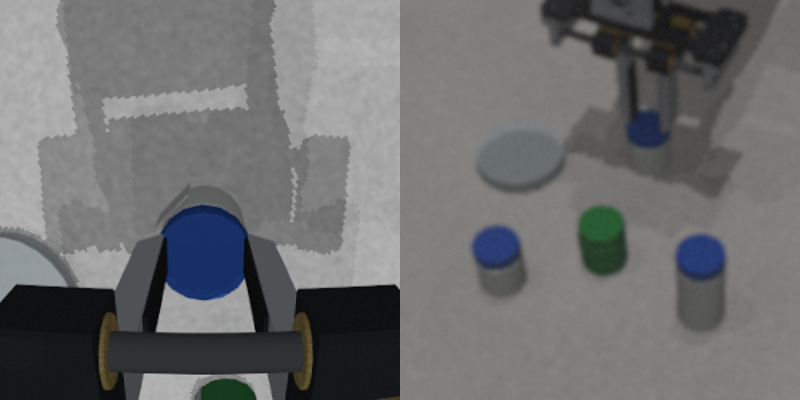

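The cap is centred between the fingers (crop left (205,250)) and the pot is upright. The opening reads 33 mm against a pot of 44 mm, so the pads or tips may be yielding. Lift gently and check.

Call:
carry_out(motion=[{"x": 0, "y": 0, "z": -0.008, "ax": 0, "ay": 0, "az": 0}, {"x": 0, "y": 0, "z": -0.02, "ax": 0, "ay": 0, "az": 0}, {"x": 0, "y": 0, "z": -0.04, "ax": 0, "ay": 0, "az": 0}, {"x": 0, "y": 0, "z": -0.06, "ax": 0, "ay": 0, "az": 0}, {"x": 0, "y": 0, "z": -0.07, "ax": 0, "ay": 0, "az": 0}])

```text
clock: 3.45
eef_pos: [0.4497, -0.1249, 0.094]
tool_rot: [0.001, 0.215, 0.977, -0.0]
ft_force: [0.9, -0.2, -0.0]
opening: 0.0004
```

```bash
python3 - <<'E'
from h import *
s,c,P,W=wrist('w3');caps(c,P,W);print(s['eef_pos'],s['opening'],s['ft_force'])
c=capture('scene');W=cloud(c);cv2.imwrite('pics/s3.png',cv2.resize(c['img'][100:240,180:320,::-1],None,fx=3,fy=3))
E
```

```text
cap [553. 106.] 349 z 0.060 mid [0.4618 0.1671] ext [0.036 0.02 ] tool [0.1127 0.2668 0.0353]
cap [282. 216.] 1970 z 0.057 mid [ 0.4492 -0.1266] ext [0.038 0.04 ] tool [ 0.0008 -0.0014  0.0379]
cap [409. 367.] 294 z 0.091 mid [ 0.6279 -0.0754] ext [0.015 0.032] tool [-0.1384  0.1199  0.0051]
[ 0.4496573  -0.12493841  0.09401249] 0.00042371344868169525 [ 0.92231079 -0.17894973 -0.01617076]
```

View pics/s3.png

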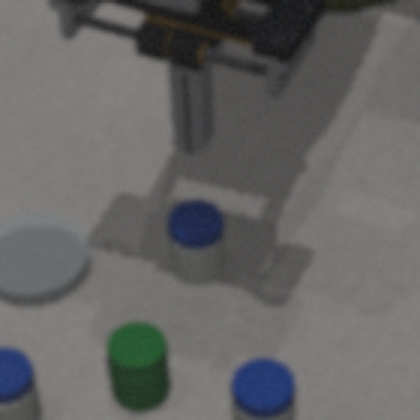

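The pot stayed put and the fingers closed on nothing. I'll compare the fingertips with where the kinematics and the cameras say the TCP is.

```bash
python3 - <<'E'
from h import *
s,c,P,W=wrist('w4')
print('hand_eye',np.round(c['hand_eye'],3).tolist(),c['vfov'],c['cx'],c['cy'])
# fingertip points: within 60 mm of TCP axis, and tool z between -60 and 10
m=(c['range_z']>0)&(abs(P[...,1])<.04)&(abs(P[...,0])<.06)&(P[...,2]>-.06)&(P[...,2]<.02)
for a in np.arange(-.06,.02,.01):
    g=m&(P[...,2]>=a)&(P[...,2]<a+.01)
    if g.sum()>5: print('wrist toolz %.2f'%a,g.sum(),np.round(np.percentile(P[g],[2,50,98],axis=0),4).tolist())
for n in('scene','top'):
    c=capture(n);W=cloud(c);f=210/np.tan(np.radians(c['vfov'])/2)
    X=np.asarray(c['R'])@s['eef_pos']+c['t'];print(n,'TCP px',f*X[0]/X[2]+c['cx'],f*X[1]/X[2]+c['cy'],'cam pos',np.round(-np.asarray(c['R']).T@c['t'],2))
    d=W-s['eef_pos'];m=(c['range_z']>0)&(abs(d[...,0])<.06)&(abs(d[...,1])<.06)
    for a in np.arange(-.03,.06,.01):
        g=m&(d[...,2]>=a)&(d[...,2]<a+.01)
        if g.sum()>2: print(n,'dz %.2f'%a,g.sum(),np.round(d[g].mean(0),4),np.round(np.ptp(d[g],axis=0),3))
E
```

```text
hand_eye [[-0.0, -0.969, -0.247, 0.072], [1.0, 0.0, -0.001, 0.0], [0.001, -0.247, 0.969, -0.213], [0.0, 0.0, 0.0, 1.0]] 65.70646984690485 283.75148209313784 208.23450016173206
wrist toolz -0.06 295 [[0.0077, -0.0115, -0.0599], [0.0095, 0.0004, -0.0553], [0.0101, 0.0121, -0.0501]]
wrist toolz -0.05 271 [[0.0075, -0.0114, -0.0497], [0.0092, 0.0004, -0.0453], [0.0097, 0.0117, -0.0403]]
wrist toolz -0.04 78 [[0.0075, -0.0072, -0.0399], [0.0092, -0.0001, -0.0375], [0.0097, 0.0075, -0.0337]]
scene TCP px 244.65902072036192 159.47962485893478 cam pos [ 1.28 -0.09  0.88]
scene dz 0.03 20 [ 0.0073 -0.0041  0.0367] [0.009 0.02  0.009]
scene dz 0.04 44 [0.0074 0.     0.0452] [0.015 0.028 0.01 ]
scene dz 0.05 47 [0.0071 0.0005 0.0547] [0.018 0.028 0.01 ]
top TCP px 325.95161745499115 248.6481570964408 cam pos [ 0.46 -0.01  1.13]
```

Both cameras agree that the real fingertips sit about 34 mm behind the stated TCP (tool z ≈ -0.034) and are right sideways. The failed grasp fits that: the tips were at z≈0.057, right at the cap's top. So I subtract 34 mm from heights, making a TCP z of -0.015 put the tips near 0.019. I'll go down in steps and watch the force.

Call:
carry_out(motion=[{"x": 0.001, "y": -0.001, "z": 0, "ax": 0, "ay": 0, "az": 0}, {"x": 0.001, "y": -0.001, "z": 0, "ax": 0, "ay": 0, "az": 0}, {"x": 0.001, "y": -0.001, "z": 0.01, "ax": 0, "ay": 0, "az": 0}, {"x": 0.001, "y": -0.001, "z": 0.02, "ax": 0, "ay": 0, "az": 0}, {"x": 0.001, "y": -0.001, "z": 0.03, "ax": 0, "ay": 0, "az": 0}], grip=0.5)

```text
clock: 4.2
eef_pos: [0.4474, -0.1252, 0.0606]
tool_rot: [-0.0, 0.215, 0.977, 0.0]
ft_force: [0.2, -0.7, -0.8]
opening: 0.0375
```

Call:
carry_out(motion=[{"x": 0, "y": 0, "z": 0.012, "ax": 0, "ay": 0, "az": 0}, {"x": 0, "y": 0, "z": 0.025, "ax": 0, "ay": 0, "az": 0}, {"x": 0, "y": 0, "z": 0.038, "ax": 0, "ay": 0, "az": 0}, {"x": 0, "y": 0, "z": 0.046, "ax": 0, "ay": 0, "az": 0}, {"x": 0, "y": 0, "z": 0.05, "ax": 0, "ay": 0, "az": 0}])

```text
clock: 4.7
eef_pos: [0.4473, -0.1252, 0.0109]
tool_rot: [-0.001, 0.215, 0.977, 0.0]
ft_force: [0.3, 1.2, -0.2]
opening: 0.0702
```

Call:
carry_out(motion=[{"x": 0, "y": 0, "z": 0.007, "ax": 0, "ay": 0, "az": 0}, {"x": 0, "y": 0, "z": 0.014, "ax": 0, "ay": 0, "az": 0}, {"x": 0, "y": 0, "z": 0.02, "ax": 0, "ay": 0, "az": 0}, {"x": 0, "y": 0, "z": 0.025, "ax": 0, "ay": 0, "az": 0}, {"x": 0, "y": 0, "z": 0.028, "ax": 0, "ay": 0, "az": 0}])

```text
clock: 5.2
eef_pos: [0.4476, -0.1253, -0.0165]
tool_rot: [-0.0, 0.215, 0.977, 0.0]
ft_force: [1.2, 0.3, -0.6]
opening: 0.0703
```

Call:
carry_out(motion=[{"x": 0, "y": 0, "z": 0, "ax": 0, "ay": 0, "az": 0}, {"x": 0, "y": 0, "z": 0, "ax": 0, "ay": 0, "az": 0}, {"x": 0, "y": 0, "z": 0, "ax": 0, "ay": 0, "az": 0}, {"x": 0, "y": 0, "z": 0, "ax": 0, "ay": 0, "az": 0}, {"x": 0, "y": 0, "z": 0, "ax": 0, "ay": 0, "az": 0}], grip=-1, newtons=15)

```text
clock: 5.7
eef_pos: [0.4479, -0.1254, -0.0158]
tool_rot: [0.0, 0.215, 0.977, -0.0]
ft_force: [0.3, -0.6, 1.2]
opening: 0.0439
```

Call:
carry_out(motion=[{"x": 0, "y": 0, "z": 0, "ax": 0, "ay": 0, "az": 0}, {"x": 0, "y": 0, "z": -0.005, "ax": 0, "ay": 0, "az": 0}, {"x": 0, "y": 0, "z": -0.015, "ax": 0, "ay": 0, "az": 0}, {"x": 0, "y": 0, "z": -0.03, "ax": 0, "ay": 0, "az": 0}, {"x": 0, "y": 0, "z": -0.05, "ax": 0, "ay": 0, "az": 0}])

```text
clock: 6.2
eef_pos: [0.4473, -0.1252, 0.0347]
tool_rot: [-0.0, 0.215, 0.977, 0.0]
ft_force: [0.5, -0.1, -0.8]
opening: 0.0439
```

Grasped: opening 43.9 mm. Carry to the middle circle.

Call:
carry_out(motion=[{"x": 0.002, "y": 0.025, "z": -0.005, "ax": 0, "ay": 0, "az": 0}, {"x": 0.005, "y": 0.065, "z": -0.01, "ax": 0, "ay": 0, "az": 0}, {"x": 0.008, "y": 0.105, "z": -0.01, "ax": 0, "ay": 0, "az": 0}, {"x": 0.011, "y": 0.145, "z": -0.01, "ax": 0, "ay": 0, "az": 0}, {"x": 0.014, "y": 0.185, "z": -0.01, "ax": 0, "ay": 0, "az": 0}])

```text
clock: 6.7
eef_pos: [0.5131, 0.0501, 0.0449]
tool_rot: [0.0, 0.215, 0.977, 0.0]
ft_force: [1.3, -1.2, -1.5]
opening: 0.0438
```

Call:
carry_out(motion=[{"x": 0.003, "y": 0.04, "z": 0, "ax": 0, "ay": 0, "az": 0}, {"x": 0.006, "y": 0.08, "z": 0, "ax": 0, "ay": 0, "az": 0}, {"x": 0.008, "y": 0.105, "z": 0, "ax": 0, "ay": 0, "az": 0}, {"x": 0.008, "y": 0.111, "z": 0, "ax": 0, "ay": 0, "az": 0}, {"x": 0.008, "y": 0.111, "z": 0, "ax": 0, "ay": 0, "az": 0}])

```text
clock: 7.2
eef_pos: [0.5518, 0.1529, 0.0442]
tool_rot: [0.0, 0.214, 0.977, -0.0]
ft_force: [0.1, 0.5, -0.1]
opening: 0.0436
```

```bash
python3 - <<'E'
from h import *
s,c,P,W=wrist('w5');caps(c,P,W);print(s['eef_pos'],s['opening'])
E
```

```text
cap [263.  98.] 3838 z 0.061 mid [0.4653 0.1796] ext [0.04 0.04] tool [ 0.0897 -0.0119 -0.0159]
cap [284. 276.] 4954 z 0.117 mid [0.5525 0.1523] ext [0.037 0.04 ] tool [ 0.0009  0.0004 -0.0717]
[0.55184591 0.15291998 0.04424879] 0.043604402043011956
```

View pics/w5.png

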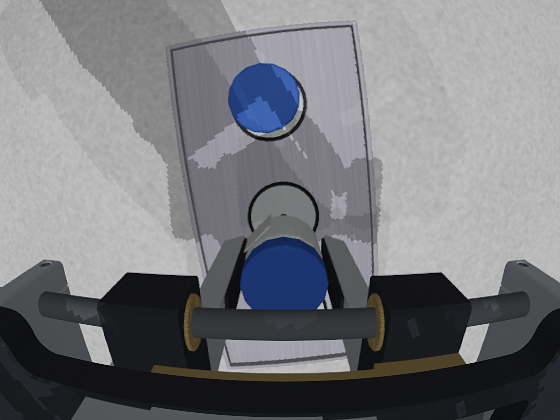

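The pot hangs upright over the middle circle: cap at (284,276), ring at (283,215), measured mid (0.5525,0.1523). The base is at about 0.061. Lower 56 mm, open, retreat.

Call:
carry_out(motion=[{"x": 0, "y": 0, "z": 0.015, "ax": 0, "ay": 0, "az": 0}, {"x": 0, "y": 0, "z": 0.035, "ax": 0, "ay": 0, "az": 0}, {"x": 0, "y": 0, "z": 0.047, "ax": 0, "ay": 0, "az": 0}, {"x": 0, "y": 0, "z": 0.053, "ax": 0, "ay": 0, "az": 0}, {"x": 0, "y": 0, "z": 0.055, "ax": 0, "ay": 0, "az": 0}])

```text
clock: 7.75
eef_pos: [0.5516, 0.1521, -0.0117]
tool_rot: [-0.0, 0.215, 0.977, -0.0]
ft_force: [-0.9, 0.1, -0.6]
opening: 0.0437
```

Call:
carry_out(motion=[{"x": 0, "y": 0, "z": 0.001, "ax": 0, "ay": 0, "az": 0}, {"x": 0, "y": 0, "z": 0.001, "ax": 0, "ay": 0, "az": 0}, {"x": 0, "y": 0, "z": 0.001, "ax": 0, "ay": 0, "az": 0}, {"x": 0, "y": 0, "z": 0.001, "ax": 0, "ay": 0, "az": 0}, {"x": 0, "y": 0, "z": 0.001, "ax": 0, "ay": 0, "az": 0}], grip=0.5)

```text
clock: 8.25
eef_pos: [0.552, 0.1527, -0.0118]
tool_rot: [0.0, 0.215, 0.977, 0.0]
ft_force: [-0.2, -0.5, -1.0]
opening: 0.0704
```

Call:
carry_out(motion=[{"x": 0, "y": 0, "z": -0.01, "ax": 0, "ay": 0, "az": 0}, {"x": 0, "y": 0, "z": -0.035, "ax": 0, "ay": 0, "az": 0}, {"x": 0, "y": 0, "z": -0.065, "ax": 0, "ay": 0, "az": 0}, {"x": 0, "y": 0, "z": -0.1, "ax": 0, "ay": 0, "az": 0}, {"x": 0, "y": 0, "z": -0.12, "ax": 0, "ay": 0, "az": 0}])

```text
clock: 8.75
eef_pos: [0.5527, 0.1528, 0.1116]
tool_rot: [0.002, 0.215, 0.977, 0.001]
ft_force: [-0.3, -0.3, -0.9]
opening: 0.0705
```

Call:
carry_out(motion=[{"x": -0.02, "y": -0.035, "z": 0, "ax": 0, "ay": 0, "az": 0}, {"x": -0.042, "y": -0.073, "z": 0, "ax": 0, "ay": 0, "az": 0}, {"x": -0.065, "y": -0.112, "z": 0, "ax": 0, "ay": 0, "az": 0}, {"x": -0.088, "y": -0.151, "z": 0, "ax": 0, "ay": 0, "az": 0}, {"x": -0.11, "y": -0.19, "z": 0, "ax": 0, "ay": 0, "az": 0}])

```text
clock: 9.25
eef_pos: [0.5721, -0.0678, 0.109]
tool_rot: [0.0, 0.215, 0.977, 0.0]
ft_force: [1.5, 0.1, 1.3]
opening: 0.0705
```

Call:
carry_out(motion=[{"x": -0.022, "y": -0.038, "z": 0, "ax": 0, "ay": 0, "az": 0}, {"x": -0.044, "y": -0.076, "z": 0, "ax": 0, "ay": 0, "az": 0}, {"x": -0.066, "y": -0.114, "z": 0, "ax": 0, "ay": 0, "az": 0}, {"x": -0.088, "y": -0.152, "z": 0, "ax": 0, "ay": 0, "az": 0}, {"x": -0.107, "y": -0.186, "z": 0, "ax": 0, "ay": 0, "az": 0}])

```text
clock: 9.75
eef_pos: [0.5911, -0.2819, 0.1089]
tool_rot: [0.0, 0.215, 0.977, -0.0]
ft_force: [-0.8, 0.7, 0.7]
opening: 0.0704
```

Call:
carry_out(motion=[{"x": 0, "y": 0, "z": 0.005, "ax": 0, "ay": 0, "az": 0}, {"x": 0, "y": 0, "z": 0.015, "ax": 0, "ay": 0, "az": 0}, {"x": 0, "y": 0, "z": 0.025, "ax": 0, "ay": 0, "az": 0}, {"x": 0, "y": 0, "z": 0.03, "ax": 0, "ay": 0, "az": 0}, {"x": 0, "y": 0, "z": 0.03, "ax": 0, "ay": 0, "az": 0}])

```text
clock: 10.25
eef_pos: [0.591, -0.2785, 0.077]
tool_rot: [-0.001, 0.214, 0.977, 0.0]
ft_force: [-0.9, -0.6, 0.5]
opening: 0.0708
```

```bash
python3 - <<'E'
from h import *
s,c,P,W=wrist('w6');caps(c,P,W);print(s['eef_pos'],s['opening'])
E
```

```text
cap [534. 187.] 1627 z 0.091 mid [ 0.6415 -0.0804] ext [0.04 0.04] tool [ 0.0372  0.1993 -0.0134]
cap [307. 220.] 2431 z 0.057 mid [ 0.5971 -0.2616] ext [0.04 0.04] tool [0.0019 0.0177 0.021 ]
[ 0.59098184 -0.2785437   0.07703409] 0.07083654684821498
```

View pics/w6.png

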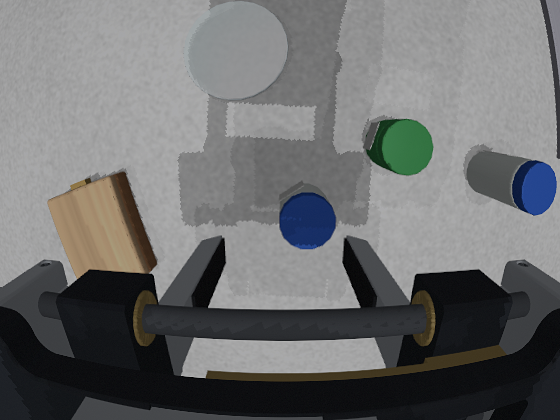

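The target pot's cap is at (307,220), with green at (402,147) and the tall jar at (535,187). I need 18 mm along tool y (my arithmetic slip), then go down.

Call:
carry_out(motion=[{"x": 0.001, "y": 0.01, "z": 0, "ax": 0, "ay": 0, "az": 0}, {"x": 0.001, "y": 0.018, "z": 0, "ax": 0, "ay": 0, "az": 0}, {"x": 0.001, "y": 0.018, "z": 0.015, "ax": 0, "ay": 0, "az": 0}, {"x": 0.001, "y": 0.018, "z": 0.035, "ax": 0, "ay": 0, "az": 0}, {"x": 0.001, "y": 0.018, "z": 0.05, "ax": 0, "ay": 0, "az": 0}])

```text
clock: 10.8
eef_pos: [0.5974, -0.2625, 0.0259]
tool_rot: [-0.001, 0.215, 0.977, 0.0]
ft_force: [0.0, 0.0, -0.7]
opening: 0.0705
```

Call:
carry_out(motion=[{"x": 0, "y": 0, "z": 0.01, "ax": 0, "ay": 0, "az": 0}, {"x": 0, "y": 0, "z": 0.022, "ax": 0, "ay": 0, "az": 0}, {"x": 0, "y": 0, "z": 0.034, "ax": 0, "ay": 0, "az": 0}, {"x": 0, "y": 0, "z": 0.043, "ax": 0, "ay": 0, "az": 0}, {"x": 0, "y": 0, "z": 0.043, "ax": 0, "ay": 0, "az": 0}])

```text
clock: 11.3
eef_pos: [0.5972, -0.2627, -0.0165]
tool_rot: [-0.001, 0.215, 0.977, 0.0]
ft_force: [0.4, -0.4, -0.1]
opening: 0.0708
```

Call:
carry_out(motion=[{"x": 0, "y": 0, "z": 0, "ax": 0, "ay": 0, "az": 0}, {"x": 0, "y": 0, "z": 0, "ax": 0, "ay": 0, "az": 0}, {"x": 0, "y": 0, "z": 0, "ax": 0, "ay": 0, "az": 0}, {"x": 0, "y": 0, "z": 0, "ax": 0, "ay": 0, "az": 0}, {"x": 0, "y": 0, "z": 0, "ax": 0, "ay": 0, "az": 0}], grip=-1, newtons=15)

```text
clock: 11.8
eef_pos: [0.5981, -0.2631, -0.0146]
tool_rot: [0.0, 0.215, 0.977, -0.0]
ft_force: [-1.4, 0.4, 3.7]
opening: 0.0435
```

Call:
carry_out(motion=[{"x": 0, "y": 0, "z": -0.005, "ax": 0, "ay": 0, "az": 0}, {"x": 0, "y": 0, "z": -0.02, "ax": 0, "ay": 0, "az": 0}, {"x": 0, "y": 0, "z": -0.045, "ax": 0, "ay": 0, "az": 0}, {"x": 0, "y": 0, "z": -0.08, "ax": 0, "ay": 0, "az": 0}, {"x": 0, "y": 0, "z": -0.115, "ax": 0, "ay": 0, "az": 0}])

```text
clock: 12.3
eef_pos: [0.5976, -0.2629, 0.1022]
tool_rot: [0.0, 0.215, 0.977, -0.0]
ft_force: [-0.3, -0.1, -1.7]
opening: 0.0437
```

Call:
carry_out(motion=[{"x": 0.008, "y": 0.023, "z": -0.015, "ax": 0, "ay": 0, "az": 0}, {"x": 0.021, "y": 0.061, "z": -0.015, "ax": 0, "ay": 0, "az": 0}, {"x": 0.034, "y": 0.1, "z": -0.015, "ax": 0, "ay": 0, "az": 0}, {"x": 0.048, "y": 0.14, "z": -0.015, "ax": 0, "ay": 0, "az": 0}, {"x": 0.062, "y": 0.18, "z": -0.015, "ax": 0, "ay": 0, "az": 0}])

```text
clock: 12.8
eef_pos: [0.6171, -0.072, 0.1163]
tool_rot: [0.001, 0.215, 0.977, 0.0]
ft_force: [0.5, -0.8, -0.9]
opening: 0.0436
```

Call:
carry_out(motion=[{"x": 0.014, "y": 0.04, "z": 0, "ax": 0, "ay": 0, "az": 0}, {"x": 0.028, "y": 0.08, "z": 0, "ax": 0, "ay": 0, "az": 0}, {"x": 0.042, "y": 0.12, "z": 0, "ax": 0, "ay": 0, "az": 0}, {"x": 0.055, "y": 0.16, "z": 0, "ax": 0, "ay": 0, "az": 0}, {"x": 0.065, "y": 0.19, "z": 0, "ax": 0, "ay": 0, "az": 0}])

```text
clock: 13.3
eef_pos: [0.6377, 0.1287, 0.1163]
tool_rot: [0.0, 0.214, 0.977, 0.0]
ft_force: [-0.4, -1.4, -1.1]
opening: 0.044
```

Call:
carry_out(motion=[{"x": 0, "y": 0, "z": 0.01, "ax": 0, "ay": 0, "az": 0}, {"x": 0, "y": 0, "z": 0.03, "ax": 0, "ay": 0, "az": 0}, {"x": 0, "y": 0, "z": 0.05, "ax": 0, "ay": 0, "az": 0}, {"x": 0, "y": 0, "z": 0.06, "ax": 0, "ay": 0, "az": 0}, {"x": 0, "y": 0, "z": 0.06, "ax": 0, "ay": 0, "az": 0}])

```text
clock: 13.8
eef_pos: [0.6371, 0.1254, 0.054]
tool_rot: [-0.001, 0.215, 0.977, -0.0]
ft_force: [-0.3, 0.7, -1.4]
opening: 0.0439
```

```bash
python3 - <<'E'
from h import *
s,c,P,W=wrist('w7');caps(c,P,W);print(s['eef_pos'],s['opening'],s['ft_force'])
E
```

```text
cap [248.   2.] 142 z 0.058 mid [0.4816 0.1706] ext [0.011 0.02 ] tool [ 0.158  -0.0237 -0.0013]
cap [265. 106.] 3519 z 0.061 mid [0.5553 0.1509] ext [0.04 0.04] tool [ 0.0849 -0.0112 -0.0059]
cap [284. 271.] 5456 z 0.125 mid [0.6355 0.1265] ext [0.039 0.04 ] tool [ 0.0032  0.0003 -0.0705]
[0.63710727 0.12544669 0.05404899] 0.043859471773855935 [-0.30537525  0.66381481 -1.38735095]
```

View pics/w7.png

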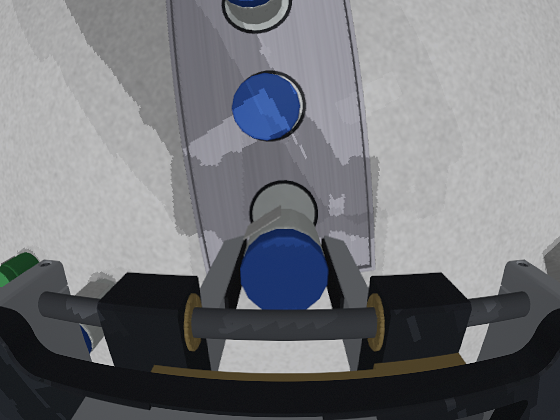

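The second pot hangs upright over the far circle: cap at (284,271), ring at (283,207). The first pot stands in the middle circle at (265,106). The held pot is within 3 mm of the target. The base is at about 0.0695, so lower 65 mm, release and back off.

Call:
carry_out(motion=[{"x": -0.001, "y": 0, "z": 0.02, "ax": 0, "ay": 0, "az": 0}, {"x": -0.002, "y": 0, "z": 0.042, "ax": 0, "ay": 0, "az": 0}, {"x": -0.002, "y": 0, "z": 0.056, "ax": 0, "ay": 0, "az": 0}, {"x": -0.002, "y": 0, "z": 0.062, "ax": 0, "ay": 0, "az": 0}, {"x": -0.002, "y": 0, "z": 0.064, "ax": 0, "ay": 0, "az": 0}])

```text
clock: 14.35
eef_pos: [0.6397, 0.1253, -0.0088]
tool_rot: [0.0, 0.215, 0.977, 0.0]
ft_force: [0.3, 0.2, -1.4]
opening: 0.0438
```

Call:
carry_out(motion=[{"x": 0, "y": 0, "z": 0.001, "ax": 0, "ay": 0, "az": 0}, {"x": 0, "y": 0, "z": 0.001, "ax": 0, "ay": 0, "az": 0}, {"x": 0, "y": 0, "z": 0.001, "ax": 0, "ay": 0, "az": 0}, {"x": 0, "y": 0, "z": 0.001, "ax": 0, "ay": 0, "az": 0}, {"x": 0, "y": 0, "z": 0.001, "ax": 0, "ay": 0, "az": 0}], grip=0.5)

```text
clock: 14.85
eef_pos: [0.6396, 0.1253, -0.0098]
tool_rot: [0.0, 0.215, 0.977, 0.0]
ft_force: [0.2, -0.1, 0.1]
opening: 0.0703
```

Call:
carry_out(motion=[{"x": 0, "y": 0, "z": -0.01, "ax": 0, "ay": 0, "az": 0}, {"x": 0, "y": 0, "z": -0.035, "ax": 0, "ay": 0, "az": 0}, {"x": 0, "y": 0, "z": -0.065, "ax": 0, "ay": 0, "az": 0}, {"x": 0, "y": 0, "z": -0.1, "ax": 0, "ay": 0, "az": 0}, {"x": 0, "y": 0, "z": -0.13, "ax": 0, "ay": 0, "az": 0}])

```text
clock: 15.35
eef_pos: [0.6397, 0.1253, 0.1227]
tool_rot: [0.001, 0.215, 0.977, 0.0]
ft_force: [-0.1, -0.1, 0.3]
opening: 0.0706
```

Call:
carry_out(motion=[{"x": -0.02, "y": -0.03, "z": 0, "ax": 0, "ay": 0, "az": 0}, {"x": -0.04, "y": -0.065, "z": 0, "ax": 0, "ay": 0, "az": 0}, {"x": -0.06, "y": -0.1, "z": 0, "ax": 0, "ay": 0, "az": 0}, {"x": -0.075, "y": -0.135, "z": 0, "ax": 0, "ay": 0, "az": 0}, {"x": -0.08, "y": -0.15, "z": 0, "ax": 0, "ay": 0, "az": 0}])

```text
clock: 15.85
eef_pos: [0.6491, -0.0475, 0.1207]
tool_rot: [0.0, 0.216, 0.976, -0.0]
ft_force: [0.1, 0.4, 0.3]
opening: 0.0701
```

```bash
python3 - <<'E'
from h import *
c=capture('top');save(c,'top9');caps(c,cloud(c),cloud(c))
c2=capture('scene');print('scene');caps(c2,cloud(c2),cloud(c2))
a=c['img'][100:300,110:310,::-1];b=c2['img'][140:300,300:460,::-1]
cv2.imwrite('pics/f.png',np.hstack([cv2.resize(a,(400,400)),cv2.resize(b,(400,400))]))
E
```

```text
cap [18. 40.] 906 z 0.083 mid [0.8559 0.4707] ext [0.053 0.071] tool [0.8551 0.4715 0.081 ]
cap [198. 153.] 354 z 0.059 mid [0.6403 0.1254] ext [0.038 0.041] tool [0.6402 0.1253 0.0579]
cap [184. 195.] 360 z 0.060 mid [0.5556 0.1504] ext [0.039 0.041] tool [0.5562 0.1505 0.0582]
cap [169. 240.] 374 z 0.059 mid [0.467  0.1791] ext [0.039 0.041] tool [0.4667 0.1793 0.0578]
scene
cap [377. 175.] 188 z 0.060 mid [0.4687 0.1785] ext [0.04  0.038] tool [0.4697 0.1784 0.0586]
cap [371. 204.] 234 z 0.060 mid [0.5579 0.1502] ext [0.04  0.039] tool [0.5589 0.1501 0.0583]
cap [267. 229.] 255 z 0.090 mid [ 0.6457 -0.0791] ext [0.038 0.036] tool [ 0.6474 -0.079   0.0892]
cap [365. 235.] 265 z 0.060 mid [0.6413 0.125 ] ext [0.04  0.039] tool [0.6427 0.1252 0.0582]
```

View pics/f.png

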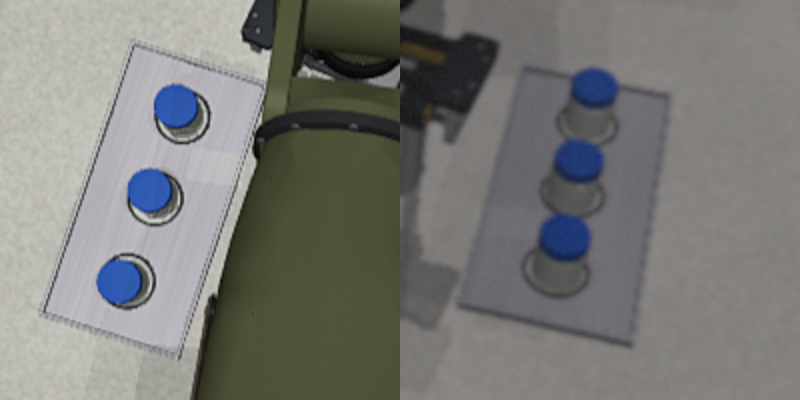

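All three pots stand upright in their circles with cap tops at 0.059–0.060, as expected. In the top camera they are 0–4 mm off the measured ring centres. The gripper is clear, its tips about 60 mm above the jar.

```bash
python3 -c "
from cell import *
print(close_job())"
```

```text
the job is handed in; nothing more can be done
None
```

I stood the two squat blue-capped pots in the middle and far circles of the tray, so it now carries a row of three, and I handed the job in at about 16 s. I did not pick up the green look-alike, tall jar, dish or slide box, and did not move pot_c.

- **Last checks:** All three cap tops read about 0.060 m, which is right for a pot standing on the tray floor. By the top camera, the pots I placed are within about 4 mm of the circle centres measured at the start, and pot_c is where it was. The scene camera's readings are up to 6 mm off those centres, still inside the 14 mm limit. All three looked upright, and the gripper was open and touching nothing.
- **What failed or disagreed:** The first grasp missed. The real fingertips sit about 34 mm behind the stated TCP, which both the wrist and scene cameras showed, so they closed at the top of the cap. The pot stayed upright. I corrected the heights, and both later grasps held at 44 mm. A small arithmetic slip on the second approach (18 mm) was corrected from the wrist view before going down.

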